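# Load the top well plate onto the microscope stage

### The arm

A 7-joint arm with a two-finger parallel gripper is mounted at the origin on the work surface. World frame = base frame: x ahead of the robot, y to its left, z up, the work surface at z = 0. Lengths are in m, angles in rad, forces in N, time in s.
With the tool pointing down it reaches from about 0.4 to 0.9 m from the base axis. Payload 5.5 kg.
Tool frame: the origin (TCP) lies midway between the tips of the shut fingers; the grasp point (between the pads) lies 19 mm behind it (manip.grip_depth is the distance from the TCP to the grasp point, in m); z points along the fingers, x is the direction in which the jaws open and shut, and the axes are right-handed (so a half turn about z gives the same grasp; the last joint's range is limited). The gripper opens to 92 mm and grips with 3 to 60 N. Pads are 19 mm wide; open, the fingers measure 130 mm over their backs; the gripper's body (75 mm by 190 mm) begins 47 mm behind the grasp point.
Start: joints at [1.476, 0.501, -0.427, 1.55, 0.221, 1.138, -0.21], TCP at [0.228, -0.609, 0.227] pointing down, gripper open.
Joint ranges: [-2.88, 2.88], [-0.31, 2.03], [-1.54, 1.56], [0.2, 2.42], [-1.41, 4.55], [0.19, 2.02], [-2.57, 2.57]. Speed limits (rad/s): [2.57, 2.57, 3.14, 3.14, 3.14, 3.14, 3.14].

### API

Orientations are given as a unit quaternion [x, y, z, w].
In Python, from bench import manip, effector, viewer gives the robot as it stands. Calls block until the motion is done:
- manip.move_pose(position, orientation): joint-space move of the TCP to a pose.
- manip.servo_line(position, ori=None, vel=0.15): straight line of the TCP; ori=None keeps the orientation; vel is the mean speed in m/s.
- manip.movej(angles): joint-space move.
- effector.open_jaws() and effector.close(f_grip=None): open the fingers fully, or close them until they stop; f_grip is the grip in N (None keeps the last).
- manip.sleep(seconds).
- manip.solve_ik(position, orientation): joint angles nearest the present ones, or None.
- viewer.get_image(name): name is "scene" or "top" or "wrist"; returns the picture (420x560x3 uint8, red, green, blue); there is no depth.
- viewer.get_calibration(name): a dict with "vfov" (degrees; the focal length in pixels is half the picture's height over the tangent of half this angle, whatever the lens; pixels are square), "cx", "cy" (the principal point, pixels), "eye" and "attitude" of the camera in the world. Camera axes: x right, y down, z forward; pixel columns grow to the right and rows downward; lengths in m; the calibration is good to about 2 mm. A picture is of the moment at which its call begins: read the wrist's pose just before it. get_calibration takes no time and is no camera call; for the wrist camera it gives the pose at the moment of the call.
A pose or a line that the arm cannot do raises manip.PlanningError and nothing moves.
- manip.hand_in(): hands the job in, once; it reports no verdict.
Readings, each from a call of its own:
- manip.current_clock(): time.
- manip.current_q(): joint angles.
- manip.current_joint_velocities(): joint speeds.
- manip.current_tau(): joint torques, N m.
- manip.current_tool_pos(): TCP position.
- manip.current_tcp_rot(): TCP orientation.
- manip.current_force(): force on the tool from outside, world axes, zero at the start.
- manip.current_wrist_torque(): the same for the moment, N m.
- manip.current_finger_gap(): finger opening in m.
Only numpy, scipy, OpenCV 4.12 (cv2) and the standard library are available. Lean on these libraries where they do the work, as an engineer would, in place of code of your own. Each camera call takes 0.05 s, during which the arm holds its last target. There are 200 camera calls.

### The job

Slide the top well plate off the stack on the lab jack and across onto the microscope's stage, keeping it level and without lifting it, and run it in between the fence and the leaf spring until its leading end meets the end stop. The stop is clamped in a different place each time, so feel for it: press the plate home with a light steady push of about half a second (at least 3 N on the stop beyond what the sliding takes, and never more than 20 N on the plate), then let go, leaving it flush against stop and fence. Do not shift the two plates below, and leave everything else on the bench and the stage where it is.

Things in the scene. Friction and masses are not known exactly. Their poses are not given: they have to be found in the camera images.
- top_plate_centre (a point): centre, half-way up, of the uppermost of three alike lidded 24-well plates (clear and white plastic) stacked on the lab jack: the one to move. A block 85.5 (own x) x 127.8 (own y) x 20 mm high, 0.1 to 0.2 kg. Own +y points away from the stage: that end is a flat upright face, 63.9 mm from the centre. Its underside starts 2 mm above the stage and drops 2 mm once it is on it
- middle_plate_centre (a point): centre, half-way up, of the second plate, same size, right under the top one and up to 5 mm and 0.04 rad askew to it; must stay
- bottom_plate_centre (a point): centre, half-way up, of the lowest plate, same size, on the lab jack; must stay
- jack: aluminium scissor lab jack, platform 100 x 120 mm, its top 74 mm above the bench, fixed; origin on the bench under its centre. It stands before the stage's loading edge; the stack ends 5 to 20 mm short of that edge
- imager: compact inverted microscope, white base 240 (own x) x 315 mm (own y), fixed; origin on the bench. In its own axes the flat black stage lies at z = 112, x = -115 to 115, y = -100 to 130 mm. Plates slide in along its own -y; a plate in place is centred at x = 0 with its long side along y. The lamp column at the -y end is 240 mm high
- loading_edge (a point): middle of the stage's open edge, at stage level, where plates come in (own y = 130 mm); axes as the microscope's
- fence_face (a point): point on the guiding face of the rear fence at stage level (own x = 42.75, y = 30 mm); axes as the microscope's. The fence is a fixed aluminium strip 9 mm high along own y, straight from 65 mm before to 65 mm behind this point, its loading end then flared outward by 25 degrees over 28 mm
- spring_nose (a point): nose of the bowed steel leaf spring facing the fence, at stage level (own x = -40.75, y = 32 mm), 2 mm inside the plate's track; 8 mm high, flat for 12 mm either way, then a 25-degree slope 25 mm long. It yields outward up to 8 mm (1.5 N, and 0.3 N more per mm) and holds the plate to the fence. Bracket to x = -72. Sliding a plate past it takes up to 6 N
- stop_range_middle (a point): on the stage at own x = 0, y = -30 mm; axes as the microscope's: middle of the range of the end stop, a rigid aluminium bar 76 (own x) x 12 x 10 mm high with two brass thumbscrews behind, named end_stop in the rules. Its face looks along own +y, to the stack (end_stop's origin is in that face), and is clamped anywhere from y = -40 to -20 mm: not measured, to be felt or seen
- dish: small closed clear dish, 35 mm across and 10 mm high, lying on the front strip of the microscope's stage, beside the spring; bystander, to be left alone; origin under its middle
- lens_cap: black round lens cap, 32 mm across and 14 mm high, lying on the rear strip of the stage, behind the fence; bystander, to be left alone; origin under its middle
- flask: clear culture flask lying flat, 50 x 95 x 25 mm, yellow cap, on the bench; bystander, to be left alone; origin under its middle
- bottle: amber bottle, 70 mm across and 140 mm high, on the bench; bystander, to be left alone; origin under its middle
- tip_box: blue box of pipette tips, 85 x 120 x 68 mm, on the bench; bystander, to be left alone; origin under its middle
- pipette: white pipette lying on the bench, about 235 mm long; bystander, to be left alone; origin under its middle
- marker: marker pen lying on the bench, 95 mm long; bystander, to be left alone; origin under its middle

How it is judged:
On the way, in this order (a step that is already met when the one before it is completed fails the run):
1. the top plate has left the stack: it lies flat on the stage, its trailing end clear of the stack (y of top_plate_centre in the frame of imager below 0.072 m and height (world z) of top_plate_centre below 0.1235 m and distance of each of middle_plate_centre, bottom_plate_centre from where it was at the start of the episode below 0.003 m), for 0.05 s.
2. the plate is pressed home: it meets the end stop squarely and is pushed against it with more than 2.5 N for 0.3 s (contact force between top_plate and end_stop above 2.5 N and y of top_plate_centre in the frame of end_stop between 0.0615 and 0.0654 m and x of top_plate_centre in the frame of imager between -0.002 and 0.002 m and angle between the y axis of top_plate_centre and the y axis of imager, either way round below 0.025 rad and height (world z) of top_plate_centre below 0.124 m and angle between top_plate_centre's own z axis and vertical below 0.03 rad), for 0.3 s.
At the end, for the whole second after the job is handed in: The top plate lies flat on the stage at rest, its leading end within 1.5 mm of the end stop's face, its side within 2 mm of the fence and square to it within 0.025 rad; the two other plates are within 3 mm of where they started and every bystander within 15 mm (y of top_plate_centre in the frame of end_stop between 0.0615 and 0.0654 m and x of top_plate_centre in the frame of imager between -0.002 and 0.002 m and angle between the y axis of top_plate_centre and the y axis of imager, either way round below 0.025 rad and height (world z) of top_plate_centre below 0.124 m and angle between top_plate_centre's own z axis and vertical below 0.03 rad and distance of each of middle_plate_centre, bottom_plate_centre from where it was at the start of the episode below 0.003 m and linear speed of top_plate below 0.01 m/s and distance of each of dish, lens_cap, flask, bottle, tip_box, pipette, marker from where it was at the start of the episode below 0.015 m); the robot touches nothing.
It fails at once if the plate is pushed with more than 20 N by the fingers, or against the end stop (contact force between any of the fingers, the arm and top_plate above 20 N or contact force between top_plate and end_stop above 20 N).
It fails at once if the top plate is lifted by more than 5 mm or tilted by more than 0.1 rad (height (world z) of top_plate_centre above 0.129 m or angle between top_plate_centre's own z axis and vertical above 0.1 rad).
It fails at once if one of the two lower plates is shifted by more than 3 mm (not (distance of each of middle_plate_centre, bottom_plate_centre from where it was at the start of the episode below 0.003 m)).
It fails at once if a bystander is moved by more than 15 mm (distance of any of dish, lens_cap, flask, bottle, tip_box, pipette, marker from where it was at the start of the episode above 0.015 m).
It also fails if it takes over 48 s, if anything falls off the work surface, if the arm or the gripper's body presses on something with over 40 N, if the wrist force passes 120 N, or if a joint passes its speed limit or range.

## Working session

There is one attempt and no reset: what is moved stays moved. The work goes in short steps, each a Python script; the robot and the scene stay as the last script left them, time stands still between calls to the robot, and variables do not carry over. Pictures are saved under pics/ and viewed, about 8 in all and at most 12, crops included, and the job is handed in when it is done.

```bash
mkdir -p pics; ls
python3 - <<'E'
from bench import manip, effector, viewer
import cv2
for n in ["scene","top"]:
    im=viewer.get_image(n); cv2.imwrite(f"pics/{n}0.png",cv2.resize(im[:,:,::-1],(800,600),interpolation=cv2.INTER_CUBIC)); print(n,viewer.get_calibration(n))
print(viewer.get_calibration("wrist")); print(manip.current_tool_pos(),manip.current_tcp_rot(),manip.current_clock(),manip.current_finger_gap(),manip.current_force())
E
```

```text
pics
scene {'vfov': 42.98523237341483, 'cx': 281.6423067941347, 'cy': 212.55313998512932, 'eye': array([1.62634702, 0.30426398, 0.90896117]), 'attitude': array([ 0.52333656,  0.7136611 , -0.37354266, -0.27797943])}
top {'vfov': 52.4296932913456, 'cx': 282.6300935916892, 'cy': 206.59649911106405, 'eye': array([ 0.21561926, -0.03031303,  1.29054041]), 'attitude': array([-0.66134295,  0.74306363, -0.07600596,  0.06859326])}
{'vfov': 60.354475770409714, 'cx': 282.0778382641337, 'cy': 211.9065187311114, 'eye': array([ 0.29358999, -0.5829889 ,  0.38384377]), 'attitude': array([ 0.81443576, -0.56463086, -0.07682103,  0.1094756 ])}
[ 0.22738537 -0.60828443  0.22578799] [ 8.21662504e-01 -5.69973685e-01 -6.84409337e-04 -5.09564990e-04] 0.1 0.09161810781333643 [-0.0124812  -0.47229319  0.83139435]
```

View pics/scene0.png

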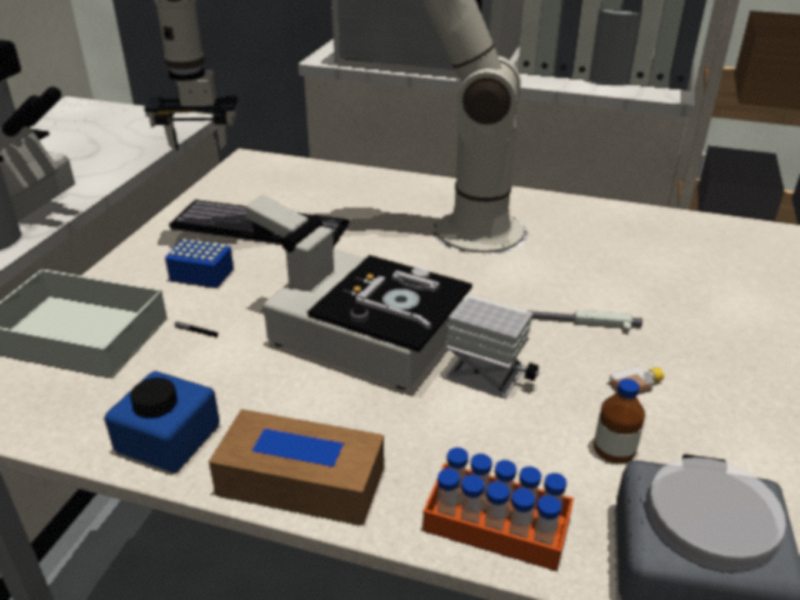

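View pics/top0.png

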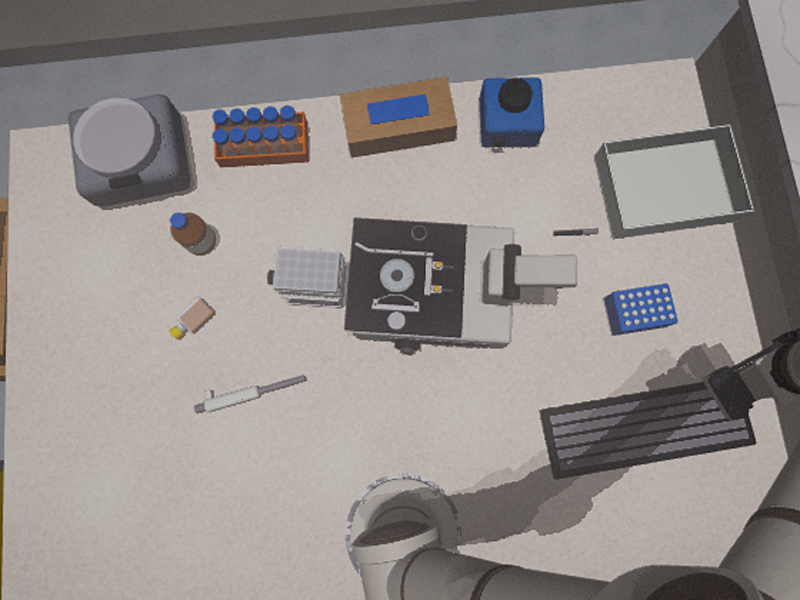

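The overview shows the microscope's own +y close to world +y. Own +x, the fence side, points away from the robot. The stage corners in the 800-px top view are about (354,218), (466,222), (463,336) and (346,330), and the top plate spans about (277,248)–(341,293).

```bash
cat > h.py <<'E'
import numpy as np, cv2
from scipy.spatial.transform import Rotation as R
from bench import manip, effector, viewer
def ray(cal,px,z):
    f=210/np.tan(np.radians(cal["vfov"]/2))
    p=np.atleast_2d(px).astype(float)
    d=np.c_[(p[:,0]-cal["cx"])/f,(p[:,1]-cal["cy"])/f,np.ones(len(p))]
    d=R.from_quat(cal["attitude"]).apply(d); e=cal["eye"]
    return e+d*((z-e[2])/d[:,2])[:,None]
def down(yaw):  # tool down, tool x axis at angle yaw in world xy
    x=np.array([np.cos(yaw),np.sin(yaw),0]); z=np.array([0,0,-1.]); return R.from_matrix(np.c_[x,np.cross(z,x),z]).as_quat()
E
python3 - <<'E'
from h import *
c=viewer.get_calibration("top")
s=ray(c,np.array([(354,218),(466,222),(463,336),(346,330)])*.7,.112)[:,:2]; print(s, "len",np.linalg.norm(s-np.roll(s,-1,0),axis=1))
p=ray(c,np.array([(277,248),(341,252),(341,293),(276,290)])*.7,.134)[:,:2]; print(p,p.mean(0),np.linalg.norm(p-np.roll(p,-1,0),axis=1))
# wrist cam in tool frame
cw=viewer.get_calibration("wrist"); T=R.from_quat(manip.current_tcp_rot())
print(T.inv().apply(cw["eye"]-manip.current_tool_pos()),(T.inv()*R.from_quat(cw["attitude"])).as_matrix().round(2))
for yaw in [0,np.pi]:
    q=manip.solve_ik([.52,.15,.36],down(yaw)); print(yaw,q)
    q=manip.solve_ik([.52,.15,.12],down(yaw)); print(yaw,q)
E
```

```text
[[ 0.62989565  0.02470309]
 [ 0.59503662 -0.19985482]
 [ 0.36517636 -0.16229015]
 [ 0.40337963  0.0630079 ]] len [0.22724746 0.23290952 0.22851411 0.22973195]
[[0.57808214 0.18060495]
 [0.5552774  0.05606314]
 [0.47315038 0.06389888]
 [0.49375095 0.18878178]] [0.52506522 0.12233719] [0.12661248 0.08249997 0.12657062 0.08472668]
[-0.0007739  -0.07087978 -0.15805064] [[ 1.    0.    0.  ]
 [-0.    0.96  0.27]
 [-0.   -0.27  0.96]]
0 [ 0.64808361  0.42196767 -1.29147907  1.63242578  0.4108853   1.40109487
 -0.69155439]
0 [ 0.5052451   0.70967531 -1.13041621  1.9010647   0.75411598  1.03706127
 -0.95546521]
3.141592653589793 [ 0.64808361  0.42196767 -1.29147907  1.63242578  0.4108853   1.40109487
  2.45003827]
3.141592653589793 [ 0.58375886  0.84770049 -1.30282688  1.89924757  0.90978431  1.15779799
  2.07146288]
```

```bash
cat >> h.py <<'E'
YAW=-0.162; O=np.array([.496,-.084])
def own(x,y,z,O=O,yaw=YAW):
    c,s=np.cos(yaw),np.sin(yaw); return np.array([O[0]+c*x-s*y,O[1]+s*x+c*y,z])
E
python3 - <<'E'
from h import *
p=manip.current_tool_pos(); 
manip.servo_line([p[0],p[1],.40],vel=.3)
effector.close(10)
for th in [YAW-np.pi/2,YAW+np.pi/2]:
    sgn=-1 if th<0 else 1
    P=own(.045*sgn,.09,.36); q=manip.solve_ik(P,down(th)); print(th,q)
    if q is not None: break
manip.move_pose(P,down(th))
cal=viewer.get_calibration("wrist"); im=viewer.get_image("wrist")
import pickle; pickle.dump((cal,im),open("w1.pkl","wb"))
cv2.imwrite("pics/w1.png",cv2.resize(im[:,:,::-1],(800,600),interpolation=cv2.INTER_CUBIC))
print(manip.current_tool_pos(),P,manip.current_clock(),manip.current_force(),manip.current_finger_gap())
E
```

```text
-1.7327963267948965 [ 1.16496448  0.18089272 -1.37260855  1.79265026  0.18324338  1.31708042
 -1.98372338]
[0.46636957 0.01118778 0.36005025] [0.46610551 0.01207976 0.36      ] 4.675 [ 0.15187106 -0.22723864 -0.14163534] 0.0002629889015316445
```

View pics/w1.png

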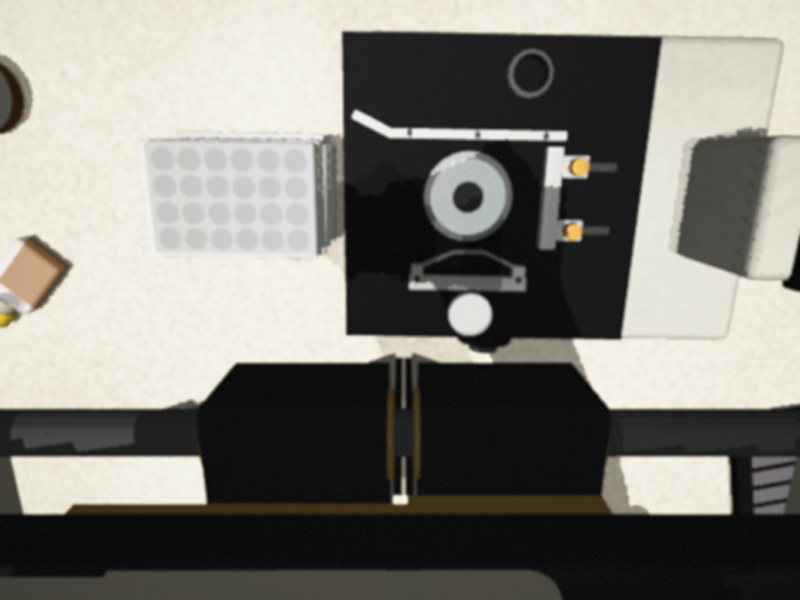

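The wrist view is clear: plate top about (147,140)–(318,255), stage left edge x≈345, and fence, spring and stop all visible. The stop face is at x≈563 on its far side or 541 on the plate side. I'll enlarge it for accurate pixels and to see the finger shape.

Run:
```python
import pickle,cv2,numpy as np
cal,im=pickle.load(open("w1.pkl","rb")); im=im[:,:,::-1]
a=cv2.resize(im[15:245,95:465],(777,483),interpolation=cv2.INTER_CUBIC)  # 2.1x
for k in range(100,460,20): cv2.putText(a,str(k),(int((k-95)*2.1),8),0,.3,(0,0,255)); a[10:16,int((k-95)*2.1)]=(0,0,255)
for k in range(20,245,20): cv2.putText(a,str(k),(0,int((k-15)*2.1)+3),0,.3,(0,0,255)); a[int((k-15)*2.1),20:26]=(0,0,255)
b=cv2.resize(im[244:290,200:370],(388,105),interpolation=cv2.INTER_CUBIC)
b=cv2.convertScaleAbs(b,alpha=2.5,beta=20)
o=np.zeros((590,777,3),np.uint8); o[:483]=a; o[484:589,:388]=b; cv2.imwrite("pics/w1c.png",o)
```

```text
(no output)
```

View pics/w1c.png

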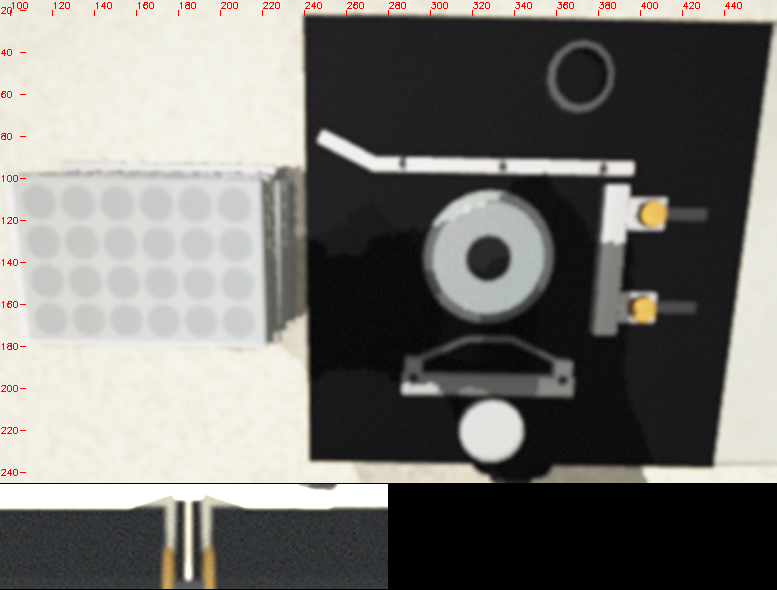

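Run:
```python
from h import *
import pickle
cal,im=pickle.load(open("w1.pkl","rb"))
N=lambda l: np.array(l)/2.1+[95,15]
S=ray(cal,N([(304,15),(774,24),(714,466),(310,460)]),.112)[:,:2]
print(S,np.linalg.norm(S-np.roll(S,-1,0),axis=1))
# own coords of these corners: (115,130),(115,-100),(-115,-100),(-115,130)
M=np.array([(.115,.13),(.115,-.10),(-.115,-.10),(-.115,.13)])
H=(S-S.mean(0)).T@(M-M.mean(0)); yaw=np.arctan2(H[1,0]-H[0,1],H[0,0]+H[1,1])
c,s=np.cos(yaw),np.sin(yaw); Rm=np.array([[c,-s],[s,c]]); O2=S.mean(0)-Rm@M.mean(0)
print("yaw",yaw,"O",O2, "res",(S-O2)@Rm-M)
W=lambda px,z:((ray(cal,px,z)[:,:2]-O2)@Rm).round(4)
print("fence",W(N([(376,171),(634,176)]),.121)); print("nose",W(N([(470,337),(508,337)]),.120)); print("stop",W(N([(605,184),(591,334)]),.122))
P=W(np.vstack([N([(17,174),(262,175),(267,343),(28,342)])]),.134); print("plate",P,P.mean(0),np.linalg.norm(P-np.roll(P,-1,0),axis=1))
print("edge yaw",[np.arctan2(*(a-b)[[0,1]]) for a,b in [(P[0],P[1]),(P[3],P[2])]])
print("dish,cap",W(N([(492,430),(580,75)]),.122))
```

```text
[[ 0.63085033  0.02817124]
 [ 0.58979723 -0.19675377]
 [ 0.36601974 -0.15617067]
 [ 0.40669129  0.06880716]] [0.2286408  0.22742769 0.22862457 0.22781255]
yaw -0.1795301884501085 O [ 0.49566114 -0.07874543] res [[-0.00107543 -0.00066136]
 [-0.00130446  0.00069796]
 [ 0.00126786  0.00066944]
 [ 0.00111203 -0.00070604]]
fence [[ 0.042   0.0935]
 [ 0.0417 -0.0356]]
nose [[-0.041   0.0428]
 [-0.0407  0.0227]]
stop [[ 0.0376 -0.0211]
 [-0.038  -0.0206]]
plate [[ 0.0372  0.2666]
 [ 0.0387  0.1483]
 [-0.0435  0.1481]
 [-0.0449  0.2704]] [-0.003125  0.20835 ] [0.11830951 0.08220024 0.12230801 0.08218789]
edge yaw [np.float64(-0.012678948615972706), np.float64(-0.011446760857808179)]
dish,cap [[-0.0916  0.0288]
 [ 0.0877 -0.0045]]
```

The stage fit has about 1 mm residuals. Fence (x=42), nose (x=−41) and fence length all match the given values. The stop face is at y≈−0.0205. The plate centre is at about (−3, 209–212) mm in own axes, yaw about +0.012. The plan is to push the trailing face with the shut fingers, tool x along own x.

```bash
cat >> h.py <<'E'
YAW=-0.1795; O=np.array([.49566,-.07875])
U=np.array([-np.sin(YAW),np.cos(YAW),0]); X=np.array([np.cos(YAW),np.sin(YAW),0])
def go(x,y,z,v): manip.servo_line(own(x,y,z,O,YAW),vel=v)
def st():
    p=manip.current_tool_pos()-np.r_[O,0]; f=manip.current_force()
    return np.r_[manip.current_clock(),np.array([X@p,U@p,p[2]])*1e3,X@f,U@f,f[2]].round(2)
E
python3 - <<'E'
from h import *
P=own(-.003,.315,.36,O,YAW); print(manip.solve_ik(P,down(YAW)))
manip.move_pose(P,down(YAW)); print(st())
go(-.003,.315,.16,.2); print(st())
go(-.003,.315,.1195,.08); manip.sleep(.2); print(st(), R.from_quat(manip.current_tcp_rot()).as_matrix().round(3).tolist())
cal=viewer.get_calibration("wrist"); im=viewer.get_image("wrist"); s=viewer.get_image("scene")
i=cv2.resize(im[:,:,::-1],(560,420)); z=cv2.resize(s[180:290,290:400,::-1],(420,420),interpolation=cv2.INTER_CUBIC)[:, :240+0] if 0 else cv2.resize(s[190:290,300:400,::-1],(240,240),interpolation=cv2.INTER_CUBIC)
o=np.zeros((420,800,3),np.uint8); o[:,:560]=i; o[:240,560:]=z; cv2.imwrite("pics/w2.png",o)
E
```

```text
[ 0.46605021  0.73523188 -1.52502235  1.50075164  0.73448967  1.59208854
 -1.20334051]
[ 5.6100e+00 -2.6100e+00  3.1410e+02  3.5985e+02  5.4000e-01  3.5000e-01
 -6.9000e-01]
[ 6.7600e+00 -2.4200e+00  3.1559e+02  1.6145e+02  3.0000e-01  1.5000e-01
  6.4000e-01]
[ 7.6200e+00 -2.7800e+00  3.1530e+02  1.2002e+02 -1.1000e-01 -4.4000e-01
  1.4000e-01] [[0.984, -0.179, 0.001], [-0.179, -0.984, 0.0], [0.001, -0.001, -1.0]]
```

View pics/w2.png

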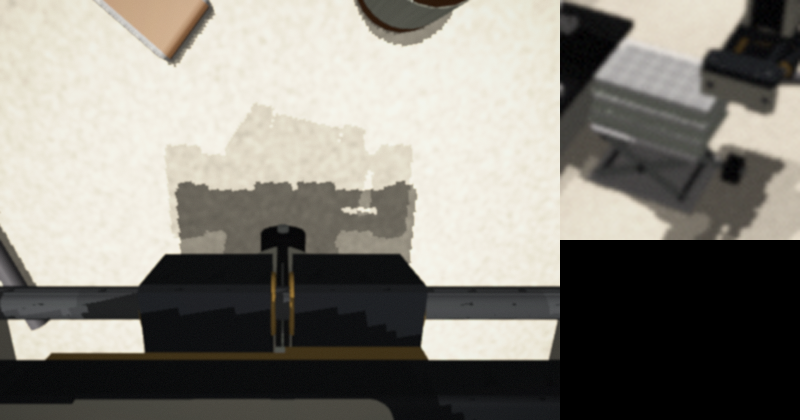

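The fingers are shut behind the stack, clear of the bottle and flask, and at about the top plate's height. The two broad finger fronts face the trailing end. Next I advance to contact.

Run:
```python
from h import *
go(-.003,.292,.1195,.06); print(st())
for y in np.arange(.288,.256,-.004):
    go(-.003+(.288-y)*.03,y,.1195,.04); print(st())
cal=viewer.get_calibration("wrist"); im=viewer.get_image("wrist"); t=viewer.get_image("top")
cv2.imwrite("pics/t3.png",cv2.resize(t[140:240,180:340,::-1],(800,500),interpolation=cv2.INTER_CUBIC))
```

```text
[ 8.2500e+00 -2.7500e+00  2.9144e+02  1.1950e+02 -3.0000e-02  7.3000e-01
  1.8000e-01]
[ 8.5000e+00 -3.0000e+00  2.8790e+02  1.1948e+02 -5.9000e-01 -2.8000e-01
 -9.2000e-01]
[ 8.7500e+00 -2.8100e+00  2.8380e+02  1.1947e+02 -2.6000e-01 -1.4000e-01
  0.0000e+00]
[ 9.0000e+00 -2.6700e+00  2.7960e+02  1.1943e+02  1.5000e-01 -6.0000e-02
 -2.8000e-01]
[ 9.2500e+00 -2.5300e+00  2.7552e+02  1.1941e+02 -7.0000e-01  1.0000e-02
  4.4000e-01]
[ 9.5000e+00 -2.4000e+00  2.7153e+02  1.1942e+02  9.2000e-01  1.0000e-01
  6.0000e-02]
[  9.75  -2.28 267.54 119.41   0.64  -0.59   0.86]
[ 1.0000e+01 -2.1700e+00  2.6352e+02  1.1942e+02  9.0000e-02  4.6000e-01
 -8.0000e-02]
[ 1.0250e+01 -2.0800e+00  2.5955e+02  1.1941e+02 -2.6000e-01  1.8000e-01
  2.9000e-01]
```

View pics/t3.png

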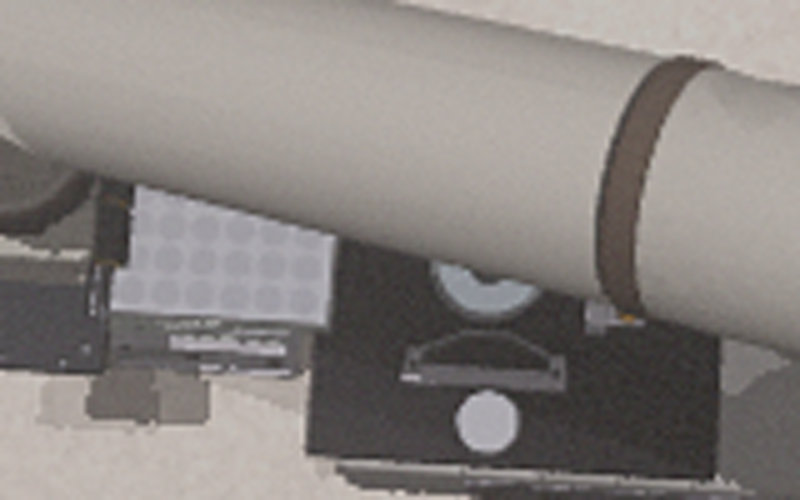

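The plate is moving with the fingers: its leading edge at (330,325) now overlaps the stage, and forces are under 1 N. I'll keep pushing.

Run:
```python
from h import *
for y in np.arange(.250,.209,-.010):
    go(-.002+(.26-y)*.03,y,.1190,.05); print(st())
s=viewer.get_image("scene")
cv2.imwrite("pics/s4.png",cv2.resize(s[165:285,205:385,::-1],(800,533),interpolation=cv2.INTER_CUBIC))
```

```text
[ 1.0700e+01 -1.5100e+00  2.4920e+02  1.1884e+02  6.8000e-01  2.3000e-01
 -1.1600e+00]
[ 1.1050e+01 -1.2400e+00  2.3931e+02  1.1890e+02 -2.2000e-01  2.6000e-01
 -3.6000e-01]
[ 1.1400e+01 -9.5000e-01  2.2937e+02  1.1889e+02  8.0000e-02 -3.0000e-01
 -2.3000e-01]
[ 1.1750e+01 -6.6000e-01  2.1930e+02  1.1889e+02 -4.8000e-01  5.6000e-01
  2.0000e-01]
[ 1.2100e+01 -3.7000e-01  2.0939e+02  1.1890e+02  5.3000e-01  9.7000e-01
  1.7000e-01]
```

View pics/s4.png

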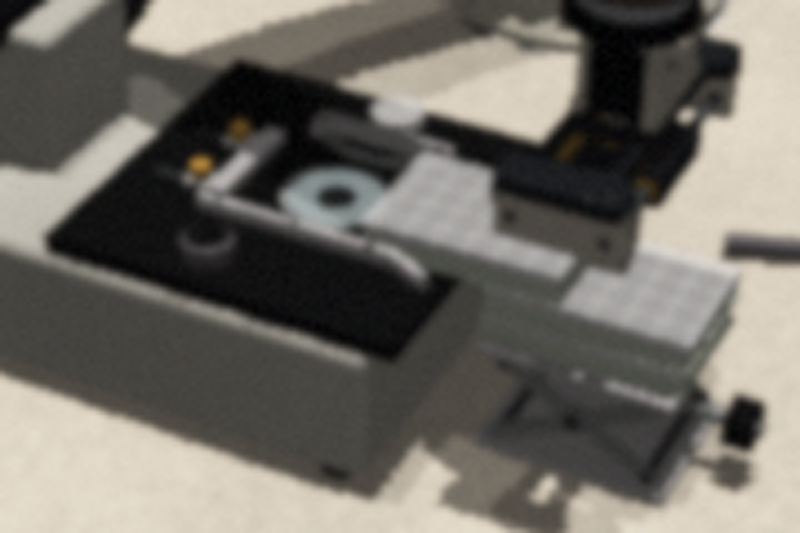

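The plate's leading end is in the mouth between fence and spring, and it looks square. The middle plate is in place. I continue with force monitoring.

```bash
cat >> h.py <<'E'
def favg(n=4):
    a=[]
    for _ in range(n): manip.sleep(.02); a.append(U@manip.current_force())
    return np.mean(a)
E
python3 - <<'E'
from h import *
x=0
for y in np.arange(.205,.129,-.005):
    go(x,y,.1185,.05); f=favg(); print(st()[:4],round(f,2))
    if f>12: print("STOP");break
E
```

```text
[1.2470e+01 2.0000e-02 2.0479e+02 1.1843e+02] 0.07
[1.2780e+01 2.0000e-02 1.9972e+02 1.1843e+02] 0.37
[1.3100e+01 5.0000e-02 1.9471e+02 1.1845e+02] -0.22
[1.3420e+01 5.0000e-02 1.8968e+02 1.1844e+02] -0.21
[1.3730e+01 7.0000e-02 1.8492e+02 1.1857e+02] 0.84
[1.4050e+01 3.0000e-02 1.7965e+02 1.1849e+02] 0.69
[1.4370e+01 3.0000e-02 1.7442e+02 1.1837e+02] 0.35
[1.4680e+01 4.0000e-02 1.6935e+02 1.1836e+02] 0.4
[ 15.     0.   164.47 118.41] 0.32
[1.5320e+01 1.0000e-02 1.5949e+02 1.1842e+02] 0.45
[ 1.5630e+01 -9.0000e-02  1.5453e+02  1.1837e+02] 0.51
[ 1.5950e+01 -3.0000e-02  1.4942e+02  1.1841e+02] 0.24
[ 1.6270e+01 -6.0000e-02  1.4445e+02  1.1841e+02] 0.05
[ 1.6580e+01 -2.0000e-02  1.3955e+02  1.1841e+02] 0.18
[ 1.6900e+01 -3.0000e-02  1.3455e+02  1.1842e+02] 0.26
[ 1.7220e+01 -3.0000e-02  1.2952e+02  1.1842e+02] 0.69
```

Run:
```python
from h import *
y=.1295; b=0
while y>.100:
    y-=.0005 if y<.124 else .001
    go(0,y,.1185,.01); f=favg(3); print(round(y*1e3,1),st()[[0,1,2,3]],round(f,2))
    if f>3.5: print("CONTACT");break
```

```text
128.5 [ 1.7570e+01 -4.0000e-02  1.2877e+02  1.1853e+02] 2.72
127.5 [ 1.7870e+01 -2.0000e-02  1.2762e+02  1.1854e+02] 2.31
126.5 [ 1.8170e+01 -4.0000e-02  1.2639e+02  1.1846e+02] 2.62
125.5 [ 1.8470e+01 -3.0000e-02  1.2536e+02  1.1847e+02] 2.38
124.5 [ 1.8770e+01 -4.0000e-02  1.2441e+02  1.1848e+02] 2.48
123.5 [ 1.9070e+01 -5.0000e-02  1.2341e+02  1.1847e+02] 2.29
123.0 [ 1.9370e+01 -4.0000e-02  1.2304e+02  1.1849e+02] 2.69
122.5 [ 1.9670e+01 -3.0000e-02  1.2253e+02  1.1849e+02] 3.38
122.0 [ 1.9970e+01 -4.0000e-02  1.2198e+02  1.1850e+02] 2.61
121.5 [ 2.0270e+01 -6.0000e-02  1.2144e+02  1.1846e+02] 3.38
121.0 [ 2.0570e+01 -2.0000e-02  1.2094e+02  1.1849e+02] 2.49
120.5 [ 2.0870e+01 -2.0000e-02  1.2047e+02  1.1851e+02] 3.27
120.0 [ 2.1170e+01 -4.0000e-02  1.1997e+02  1.1848e+02] 3.13
119.5 [ 21.47  -0.   119.47 118.52] 3.53
CONTACT
```

Run:
```python
from h import *
y=.1195
while y>.105:
    y-=.0003
    go(0,y,.1185,.01); f=favg(3); print(round(y*1e3,1),st()[[0,2]],round(f,2))
    if f>8: 
        for _ in range(4): print("hold",round(favg(10),2),st()[[0,2]])
        break
```

```text
119.2 [ 21.77 119.22] 3.4
118.9 [ 22.07 118.9 ] 3.81
118.6 [ 22.37 118.57] 3.26
118.3 [ 22.67 118.27] 3.61
118.0 [ 22.97 117.96] 3.52
117.7 [ 23.27 117.69] 3.47
117.4 [ 23.57 117.36] 4.0
117.1 [ 23.87 117.07] 3.57
116.8 [ 24.17 117.01] 5.07
116.5 [ 24.47 116.99] 5.15
116.2 [ 24.77 116.98] 6.86
115.9 [ 25.07 117.  ] 6.07
115.6 [ 25.37 117.  ] 7.03
115.3 [ 25.67 116.96] 8.15
hold 8.25 [ 25.83 116.95]
hold 8.07 [ 26.   116.96]
hold 8.18 [ 26.17 116.97]
hold 7.71 [ 26.33 116.96]
```

There's a firm stop at TCP y=117.0 mm, against 117 predicted from the picture. I'll press slightly more for margin, then release and look.

Run:
```python
from h import *
go(0,.1143,.1185,.01)
for _ in range(3): print("hold",round(favg(10),2),st()[[0,2]])
go(0,.117,.1185,.01); go(0,.135,.1185,.04); print(st())
go(0,.155,.30,.15); 
P=own(-.045,.11,.36,O,YAW)
manip.move_pose(P,down(YAW-np.pi/2)); manip.sleep(.2); print(st())
import pickle
cal=viewer.get_calibration("wrist"); im=viewer.get_image("wrist"); pickle.dump((cal,im),open("w5.pkl","wb"))
a=cv2.resize(im[15:245,95:465,::-1],(777,483),interpolation=cv2.INTER_CUBIC); cv2.imwrite("pics/w5.png",a)
```

```text
hold 9.99 [ 26.75 116.93]
hold 9.95 [ 26.92 116.93]
hold 10.01 [ 27.08 116.93]
[ 2.8100e+01 -2.0000e-02  1.3500e+02  1.1843e+02 -2.9000e-01  6.1000e-01
 -5.0000e-01]
[ 3.0720e+01 -4.5110e+01  1.1017e+02  3.5963e+02 -2.7000e-01  3.3000e-01
 -5.0000e-02]
```

View pics/w5.png

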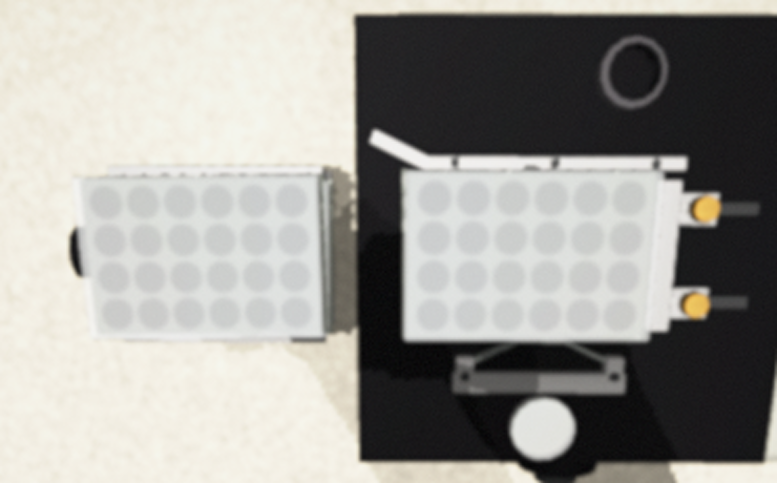

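The plate sits against the stop and fence, square, with corners at (403,171), (660,171), (649,341) and (403,341). The lower plates, dish and cap are in place. I'll run a quick numeric check and hand in.

Run:
```python
from h import *
import pickle
cal,im=pickle.load(open("w5.pkl","rb"))
Rm=np.c_[X[:2],U[:2]]
W=lambda l,z:((ray(cal,np.array(l)/2.1+[95,15],z)[:,:2]-O)@Rm).round(4)
P=W([(403,171),(660,171),(649,341),(403,341)],.132); print(P,P.mean(0),"yaws",(P[0]-P[1])[0]/.125,(P[3]-P[2])[0]/.125)
print("mid",W([(77,177),(323,175),(325,338),(98,338)],.114).mean(0),"dish,cap",W([(543,429),(634,72)],.122))
print(manip.current_force(),manip.current_clock()); manip.hand_in()
```

```text
[[ 0.0411  0.106 ]
 [ 0.0414 -0.0185]
 [-0.0419 -0.0208]
 [-0.0421  0.1056]] [-0.000375  0.043075] yaws -0.0024000000000000132 -0.0015999999999999903
mid [-0.002275  0.20865 ] dish,cap [[-0.0921  0.029 ]
 [ 0.0871 -0.005 ]]
[0.69139892 0.38375786 0.2733268 ] 30.775
the job is handed in; nothing more can be done
```

The top plate is on the stage, in between the fence and the spring and against the end stop. I handed the job in at about 31 s, but no verdict is reported.

**How it went:** I slid the plate off the stack by pushing its trailing end with the shut fingers. Sliding took about 2.5–4 N. The stop was felt with the fingers at y = 117.0 mm, which matches the 117 mm predicted from the camera. I pressed home at about 8 N and then 10 N total for over 1 s. That leaves roughly 4.5–6.5 N on the stop beyond the sliding force. I then backed off and raised the arm clear.

**Last checks from the wrist camera, after letting go:**

| Item | Reading |
|---|---|
| Plate centre, microscope axes | x = −0.4 mm, y = 43.1 mm |
| Plate angle to the fence | about 0.002 rad |
| Dish and lens cap | within about 1 mm of the first picture |

- **Stop:** The expected y for a plate against the stop is about 43.4 mm, so it is touching within measuring error.
- **Lower plates:** They look unmoved in the pictures. Most of both was hidden under the top plate at the start, so I have no before-and-after number for either one.
- **Other bystanders:** The flask, bottle, tip box, pipette and marker were not re-measured; the arm's path stayed clear of them.
- **Disagreement:** In the first picture the plate's top face measured about 120 × 82 mm against the given 127.8 × 85.5 mm. I took this to be the smaller lid outline, and the contact position agreed with the given size.

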